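# Build up the drive shaft: spacer, washer, slotted bushing

### The job

Thread the loose parts onto the upright shaft of the small drive unit in this order, lowering each slowly onto its seat: the tall plain spacer, then the flat washer, then the slotted bushing, slots downward as it stands. The bushing must drop over the shaft's cross tang and sit fully down on the washer: feel for the tang by turning it gently on the shaft, and press every part only lightly, never with 50 N or more. Let go of everything and leave the other things on the worktop where they are.

Things in the scene. Friction and masses are not known exactly. Their poses are not given: they have to be found in the camera images.
- drive_unit: small grey drive unit, fixed to the worktop: housing 100 x 84 mm, 40 mm high, with a round steel seat boss (diameter 40 mm) on it, whose top is 50 mm above the worktop; an upright steel shaft rises from the boss. Origin: underside centre, on the shaft's axis; z up; x and y along the 100 and 84 mm sides, the knob on the -x side.
- seat (a point): centre of the boss's top, on the shaft's axis, 50 mm above the worktop; axes as the drive unit's. The shaft's lower part, the journal, has diameter 26 mm and rises from here to 87 mm above the worktop (its top 3 mm bevelled)
- shaft_shoulder (a point): on the shaft's axis, 87 mm above the worktop, where the journal ends; axes as the drive unit's, not the tang's. On it lies the cross tang: 25 mm long, 3.5 mm wide, top at 93 mm. The shaft stopped at any angle, so the tang's angle is unknown; it is not measured. A stiff gear holds the shaft still; it yields only to about 0.4 N m.
- shaft_top (a point): top end of the shaft, 112 mm above the worktop; from shoulder to top the shaft is a pilot of diameter 14 mm, tapered over the last 6 mm to 6 mm; axes as the drive unit's
- spacer: loose plain steel sleeve, outer diameter 46 mm, bore 29 mm, 28 mm high, upright. Origin: centre of its underside; z up along the bore. Seated on the boss its underside is 50 mm above the worktop.
- washer: loose flat thick steel washer, outer diameter 54 mm, bore 29 mm, 10 mm thick, lying flat. Origin: centre of its underside; z up. Seated on the spacer its underside is 78 mm above the worktop.
- bushing: loose steel bushing, diameter 44 mm, bore 16 mm, 34 mm high, slotted end down. Two slots 5.5 mm wide, 9 mm deep cross at right angles on its underside, along its x and y axes: it fits the tang every quarter turn, within about 4 degrees. Origin: underside centre; z up. Not aligned, it stops with its underside on the tang, 93 mm above the worktop; seated on the washer it is at 88 mm.
- tape_1: bystander: roll of tape lying flat, 96 mm across, 25 mm high, origin at the underside's centre
- amber_vial: bystander: brown vial with a black cap, diameter 33 mm, 60 mm high, origin at the underside's centre
- beaker_100: bystander: clear beaker, 62 mm across, 70 mm high, origin at the underside's centre
- bottle_cap_blue: bystander: ribbed blue screw cap lying on the worktop, diameter 54 mm, 27 mm high, origin at the underside's centre. To its right, nearer the robot, stands a fixed clear bottle 262 mm tall: pass over it or round it

How it is judged:
By the outcome, as a careful person would: the job done as asked, in the order asked, and still so for the second after the job is handed in, with the robot touching nothing.
It also fails if it takes over 72 s, if anything falls off the work surface, if the arm or the gripper's body presses on something with over 40 N, if the wrist force passes 120 N, or if a joint passes its speed limit or range.

### The arm

A 6-joint arm with a two-finger parallel gripper is mounted at the origin on a cart in front of the work surface, level with it; the furniture and walls round the work are solid. World frame = base frame: x ahead of the robot, y to its left, z up, the work surface at z = 0. Lengths are in m, angles in degrees, forces in N, time in s.
With the tool pointing down it reaches from about 0.4 to 0.825 m from the base axis. Payload 7 kg.
Tool frame: the origin (TCP) lies between the finger pads; the fingertips stand 25 mm ahead of it and the grasp point (between the pads) lies 6 mm ahead of it; z points along the fingers, y is the line along which they close (so a half turn about z gives the same grasp; the last joint's range is limited). The gripper opens to 88 mm and grips with 3 to 60 N. Pads are 19 mm wide; open, the fingers measure 130 mm over their backs; the gripper's body (78 mm by 193 mm) begins 47 mm behind the grasp point.
Start: joints at [84.918, 20.546, 0.682, 0, -70.136, -16.507], TCP at [0.248, 0.628, 0.252] pointing down, gripper open.
Joint ranges: [-176.03, 176.03], [-82.01, 121.73], [-58.28, 71.71], [-173.87, 95.51], [-174.79, -0.11], [-173.66, 173.66]. Speed limits (degrees/s): [136.94, 136.94, 172.46, 180, 180, 180].

### API

Orientations are given as [roll, pitch, yaw] about the fixed x, y, z axes, in that order (R = Rz(yaw) Ry(pitch) Rx(roll)).
In Python, from plant import status, optics, job gives the robot as it stands. The module is installed in compiled form; this text tells all that it offers.
- The arm moves only by the shell command python3 -m pendant, which reads ROWS from standard input. ROWS is a JSON list that holds a single list of rows (three levels of brackets), with 1 to 8 rows, each of 5 numbers: dx, dy, dz in units of 5 mm, then a turn about the tool's z in units of 5 degrees, then the finger opening in m; each row is the pose to reach, as a shift and turn from the pose commanded when the command began, along the tool's axes at that moment; what a row does not reach only later rows make up. A row lasts 1/8 s, in which the tool goes at most 0.0625 m and 10.7 degrees, less where a joint would pass 70% of its speed; a pose out of reach is approached as far as the arm can. The fingers move at their own pace and stop on an object; the grip force is fixed at half the most. Time passes only in rows, so rows that do not move let the fingers close. It prints the time, the measured TCP pose, the force, the opening and the grip force at its end. Input that does not fit is refused with a message, and nothing moves.
- status.get_obs(): the state, without advancing time (a new reading comes with each control period).
- optics.snapshot(name): name is "scene" or "top"; returns a dict with "frame" (400x640x3 uint8, red, green, blue), "z_map" (400x640 float32, m along the optical axis (not along the pixel's ray), 0 where there is no reading), "fovy" (degrees; the focal length in pixels is half the picture's height over the tangent of half this angle, whatever the lens; pixels are square), "cx", "cy" (the principal point, pixels), "R" (3x3) and "t" (3): a world point X has camera coordinates R X + t. Camera axes: x right, y down, z forward; pixel columns grow to the right and rows downward; lengths in m; the calibration is good to about 2 mm. A picture is of the moment at which its call begins.
- job.close_job(): hands the job in; it is judged then, once.
The state is a dict: "clock": time; "joint_pos": joint angles; "qvel": joint speeds; "tau": joint torques, N m; "tool_pos": TCP position; "orientation": TCP orientation; "force": force on the tool from outside, world axes, zero at the start; "moment": the same for the moment, N m; "opening": finger opening in m; "gripper_force": force on a finger pad.
Only numpy, scipy, OpenCV 4.12 (cv2) and the standard library are available. Lean on these libraries where they do the work, as an engineer would, in place of code of your own. Each camera call takes 0.05 s, during which the arm holds its last target. There are 200 camera calls.

## Working session

There is one attempt and no reset: what is moved stays moved. The work goes in short steps, Python scripts to look and compute and a shell command to move; the robot and the scene stay as the last step left them, time stands still between calls to the robot, and variables do not carry over. Pictures are saved under pics/ and viewed, at most 10 in all, crops included, and the job is handed in when it is done.

```bash
mkdir -p pics
cat > h.py <<'E'
import numpy as np,cv2
from plant import status,optics,job
def snap(n):
    s=optics.snapshot(n);s['f']=200/np.tan(np.radians(s['fovy'])/2);return s
def world(s,u,v,z=None):
    r=np.array([(u-s['cx'])/s['f'],(v-s['cy'])/s['f'],1.]);R=s['R'];c=-R.T@s['t'];d=R.T@r
    if z is None: return c+d*s['z_map'][int(round(v)),int(round(u))]
    return c+d*(z-c[2])/d[2]
def cloud(s):
    v,u=np.mgrid[0:400,0:640];d=s['z_map'];P=np.stack([(u-s['cx'])/s['f']*d,(v-s['cy'])/s['f']*d,d],-1)
    W=(P-s['t'])@s['R'];W[d==0]=np.nan;return W
E
python3 - <<'E'
from h import *
for n in('top','scene'):
    s=snap(n);np.save(n+'.npy',s,allow_pickle=True);cv2.imwrite(f'pics/{n}0.png',s['frame'][:,:,::-1]);print(n,s['fovy'],s['cx'],s['cy'],-s['R'].T@s['t'],s['R'].round(2).tolist())
o=status.get_obs();print(o)
E
```

```text
top 47.77921888945568 318.7808136149294 194.12756830772224 [0.44919766 0.09954974 1.04482151] [[0.02, -1.0, 0.0], [-1.0, -0.02, -0.06], [0.06, -0.0, -1.0]]
scene 47.86552747737915 324.12131102589973 194.390450607286 [ 0.00706572 -0.24221046  0.7448706 ] [[0.54, -0.84, 0.0], [-0.61, -0.39, -0.69], [0.58, 0.37, -0.72]]
{'clock': 0.1, 'joint_pos': array([ 8.49191306e+01,  2.05862857e+01,  6.41430868e-01, -1.40077634e-02,
       -7.01347803e+01, -1.65080755e+01]), 'qvel': array([-0.04651884, -0.07561219,  0.24022096,  0.05819389,  0.04353351,
        0.07650312]), 'tau': array([-1.73181088e-03, -5.84159231e+01,  2.93749541e+01,  7.01553315e+00,
        1.01485377e-02, -4.53508744e-05]), 'tool_pos': array([0.24824902, 0.62729986, 0.25075816]), 'orientation': array([ 1.79919905e+02, -1.00036853e-02, -2.15937070e+01]), 'force': array([0.40158226, 1.01721126, 0.22603602]), 'moment': array([-0.04549596, -0.04263944,  0.0083114 ]), 'gripper_force': 0.0, 'opening': 0.08756507739654279}
```

View pics/top0.png

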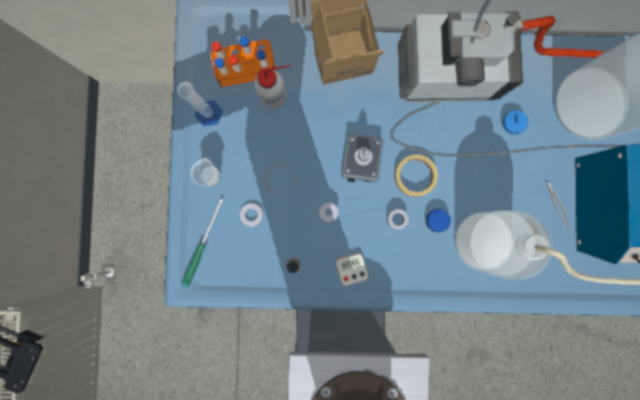

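View pics/scene0.png

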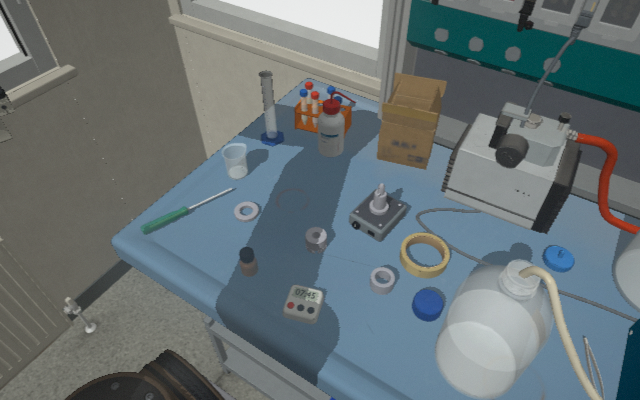

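The top view shows the washer near (251,214), a small-bored part near (328,212), a sleeve near (398,218) and the drive unit at (362,157). The vial is at (293,265). Next I'll enlarge these parts and measure them with depth.

Run:
```python
from h import *
t=np.load('top.npy',allow_pickle=True).item();s=np.load('scene.npy',allow_pickle=True).item()
f=lambda im,u,v,w,h,k:cv2.resize(im[v-h:v+h,u-w:u+w,::-1],None,fx=k,fy=k,interpolation=cv2.INTER_CUBIC)
T=t['frame'];S=s['frame']
row1=np.hstack([f(T,251,214,20,20,6),f(T,328,212,20,20,6),f(T,398,218,20,20,6)])
row2=np.hstack([f(S,316,240,20,20,6),f(S,381,278,20,20,6),f(T,362,157,20,20,6)])
cv2.imwrite('pics/c.png',np.vstack([row1,row2]))
W=cloud(t)
for n,u,v,lo,hi,D in [('washer',251,214,.006,.014,.054),('A',328,212,.02,.05,0),('B',398,218,.02,.05,0),('house',362,157,.034,.044,0),('shaft',362,157,.055,.13,0)]:
    k=30; w=W[v-k:v+k,u-k:u+k].reshape(-1,3); m=(w[:,2]>lo)&(w[:,2]<hi)&(abs(w[:,0]-world(t,u,v)[0])<.06);p=w[m]
    r=cv2.minAreaRect((p[:,:2]*1000).astype(np.float32)); c,rad=cv2.minEnclosingCircle((p[:,:2]*1000).astype(np.float32))
    print(n,len(p),'z',np.percentile(p[:,2],[5,50,95]).round(4),'mean',p[:,:2].mean(0).round(4),'rect',np.round(r[0],1),np.round(r[1],1),round(r[2],1),'circ',np.round(c,1),round(rad,1))
w=W[100:300,180:460].reshape(-1,3);print('table z',np.nanmedian(w[:,2]))
```

```text
washer 302 z [0.0065 0.0094 0.012 ] mean [0.4636 0.253 ] rect [465.1 275.4] [97.9 51.8] 84.5 circ [473.4 274.8] 51.1
A 258 z [0.0303 0.0335 0.0367] mean [0.472  0.0764] rect [472.6  76. ] [40.4 40.5] 1.1 circ [471.6  76.1] 21.8
B 295 z [0.022  0.0264 0.0301] mean [ 0.4765 -0.0935] rect [ 479.9 -103.1] [84.4 90.9] 0.6 circ [ 483.2 -105.3] 56.7
house 1278 z [0.0352 0.0394 0.0428] mean [0.5963 0.0023] rect [596.7   1.9] [83.  99.5] 82.8 circ [597.5   1.4] 61.3
shaft 136 z [0.0599 0.0876 0.111 ] mean [0.5948 0.0036] rect [596.8   1.9] [23.9 24.4] 9.3 circ [596.8   2.4] 12.8
table z 0.00047573268845825967
```

View pics/c.png

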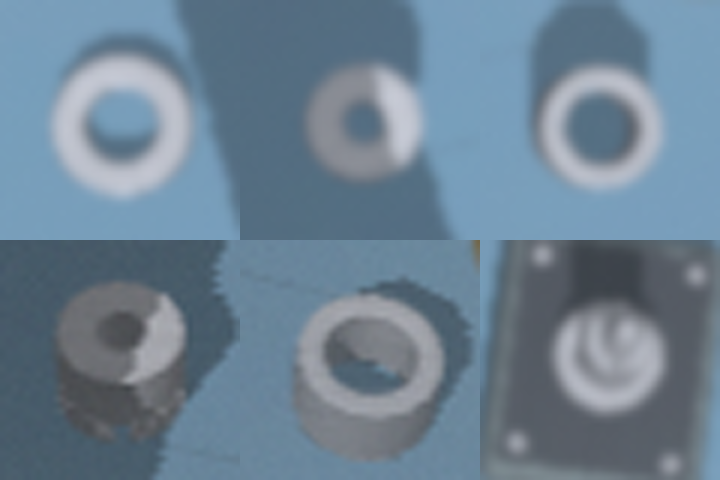

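The crops show three things:
- **Washer:** top-face centre at crop (121,124).
- **Bushing:** the part with the small bore and notched underside, top centre at crop (363.5,122.5).
- **Spacer:** top centre at crop (601.5,127.5). The boss is at crop (609,356).

I'll turn these into positions now.

```bash
cat >> h.py <<'E'
from scipy.spatial.transform import Rotation as Ro
def to(x,y,z,yaw=-90):
    o=status.get_obs();R=Ro.from_euler('xyz',o['orientation'],degrees=True)
    d=R.inv().apply(np.array([x,y,z])-o['tool_pos']);tw=-(yaw-o['orientation'][2])
    print('shift tool',d.round(4),'turn',round((tw+180)%360-180,2),'| at',o['tool_pos'].round(4),o['orientation'].round(2),'t',round(o['clock'],2),'F',o['force'].round(1),'M',o['moment'].round(2),'op',round(o['opening'],4),'j',o['joint_pos'].round(1))
E
python3 - <<'E'
from h import *
t=np.load('top.npy',allow_pickle=True).item()
def ring(n,u0,v0,x,y,z): 
    u,v=u0+x/6-.42,v0+y/6-.42; print(n,round(u,1),round(v,1),world(t,u,v,z).round(4))
ring('washer',231,194,121,124,.010);ring('bush',308,192,123.5,122.5,.034);ring('spacer',378,198,121.5,127.5,.028);ring('boss',342,137,129,116,.05)
W=cloud(t)
for n,c,r,lo,hi in [('washer',(.4636,.254),.032,.0055,.02),('spacer',(.478,-.094),.027,.021,.04),('bush',(.472,.076),.03,.027,.05)]:
    w=W.reshape(-1,3);m=(np.hypot(w[:,0]-c[0],w[:,1]-c[1])<r)&(w[:,2]>lo)&(w[:,2]<hi);p=w[m]
    q=(p[:,:2]*1000).astype(np.float32);print(n,np.round(cv2.minAreaRect(q)[0],1),np.round(cv2.minAreaRect(q)[1],1),np.round(cv2.fitEllipse(cv2.convexHull(q)),1) if 0 else cv2.minEnclosingCircle(q))
for u,v,z in[(438,219,.027),(293,265,.06)]: print('near',world(t,u,v,z).round(3))
to(.478,-.095,.15)
E
```

```text
washer 250.7 214.2 [0.4644 0.2522 0.01  ]
bush 328.2 212.0 [0.4725 0.0757 0.034 ]
spacer 397.8 218.8 [ 0.4604 -0.0814  0.028 ]
boss 363.1 155.9 [0.5981 0.0009 0.05  ]
washer [463.7 252.9] [52.2 51.8] ((464.35699462890625, 252.2709197998047), 27.517839431762695)
spacer [469.3 -87.8] [41.2 21.2] ((465.7307434082031, -85.01759338378906), 20.59560775756836)
bush [472.6  76. ] [40.4 40.5] ((471.6099853515625, 76.09312438964844), 21.837533950805664)
near [ 0.462 -0.172  0.027]
near [0.356 0.15  0.06 ]
shift tool [0.4794 0.5869 0.1017] turn 68.41 | at [0.2482 0.6273 0.2508] [ 1.7992e+02 -1.0000e-02 -2.1590e+01] t 0.1 F [0.4 1.  0.2] M [-0.05 -0.04  0.01] op 0.0876 j [ 84.9  20.6   0.6  -0.  -70.1 -16.5]
```

The spacer is at (0.460,-0.081), the washer at (0.464,0.252), the bushing at (0.472,0.076) and the shaft axis at about (0.597,0.0015). The heights and sizes agree with the task text, and all are in reach. I'll grip every part along world x (yaw -90), which keeps the fingers clear of the blue cap.

Units first: shifts go in units of 5 mm and turns go in units of 5 degrees. So 0.23 m is 46, 0.36 m is 72, 68.4 degrees is 13.68.

```bash
echo '[[[11.4,14.6,0,2,0.088],[20,26,0,4,0.088],[28,36,0,6,0.088],[36,46,0,8,0.088],[44,56,0,10,0.088],[50,64,0,12,0.088],[56,72,0,13.68,0.088],[56,72,0,13.68,0.088]]]' | python3 -m pendant; python3 -c "
from h import *
to(.46,-.081,.12)"
```

```text
clock: 1.1
tool_pos: [0.3761, 0.1868, 0.2516]
orientation: [180.0, 0.0, -90.3]
force: [0.2, -0.2, 0.4]
opening: 0.0875
gripper_force: 0.0
shift tool [ 0.2675 -0.0851  0.1315] turn -0.25 | at [0.3761 0.1868 0.2516] [ 1.7999e+02  1.0000e-02 -9.0250e+01] t 1.1 F [ 0.2 -0.2  0.4] M [ 0.17 -0.08 -0.01] op 0.0875 j [ 53.6  -4.5 -29.2  -0.  -65.3 -53.8]
```

Scaled: 0.267 m is 53.4, 0.25 m is 50.

```bash
echo '[[[10,-4,6,0,0.088],[22,-8,10,0,0.088],[32,-11,14,0,0.088],[42,-14,18,0,0.088],[50,-16,22,0,0.088],[53.4,-16.8,26,0,0.088],[53.4,-16.8,26,0,0.088],[53.4,-16.8,26,0,0.088]]]' | python3 -m pendant; python3 -c "
from h import *
to(.46,-.081,.035)"
```

```text
clock: 2.1
tool_pos: [0.4605, -0.0768, 0.122]
orientation: [-180.0, -0.0, -90.0]
force: [-0.4, -0.6, 0.6]
opening: 0.0875
gripper_force: 0.0
shift tool [0.0041 0.0005 0.087 ] turn 0.01 | at [ 0.4605 -0.0768  0.122 ] [-179.99   -0.    -89.99] t 2.1 F [-0.4 -0.6  0.6] M [ 0.17 -0.09  0.07] op 0.0875 j [ 14.8   8.5 -34.9   0.  -46.5 -14.8]
```

Scaled: 0.087 m is 17.4, 0.07 m is 14.

```bash
echo '[[[0.8,0,8,0,0.088],[0.8,0,14,0,0.088],[0.8,0,17.4,0,0.088],[0.8,0,17.4,0,0.088],[0.8,0,17.4,0,0.03],[0.8,0,17.4,0,0.03],[0.8,0,17.4,0,0.03],[0.8,0,17.4,0,0.03]]]' | python3 -m pendant; python3 -c "
from h import *
to(.46,-.081,.035)"
```

```text
clock: 3.1
tool_pos: [0.4605, -0.0811, 0.035]
orientation: [-180.0, 0.0, -90.0]
force: [0.8, -0.4, 0.1]
opening: 0.0533
gripper_force: 0.0
shift tool [-0.0001  0.0005 -0.    ] turn 0.01 | at [ 0.4605 -0.0811  0.035 ] [-1.7996e+02  1.0000e-02 -8.9990e+01] t 3.1 F [ 0.8 -0.4  0.1] M [ 0.08 -0.04  0.  ] op 0.0533 j [ 14.2  16.6 -40.1   0.  -33.3 -14.2]
```

```bash
echo '[[[0,0,0,0,0.03],[0,0,0,0,0.03],[0,0,0,0,0.03],[0,0,-6,0,0.03],[0,0,-16,0,0.03],[0,0,-27,0,0.03],[0,0,-27,0,0.03],[0,0,-27,0,0.03]]]' | python3 -m pendant; python3 -c "
from h import *
to(.597,.0015,.165)"
```

```text
clock: 4.1
tool_pos: [0.4596, -0.0811, 0.1691]
orientation: [180.0, 0.0, -90.0]
force: [-0.5, 0.3, -2.1]
opening: 0.0453
gripper_force: 30.0
shift tool [-0.0826 -0.1373  0.0041] turn -0.02 | at [ 0.4596 -0.0811  0.1691] [ 1.7997e+02  3.0000e-02 -9.0020e+01] t 4.1 F [-0.5  0.3 -2.1] M [ 0.02 -0.01  0.02] op 0.0453 j [ 14.2   5.1 -31.4  -0.  -53.5 -14.2]
```

Scaled: -0.137 m is -27.4, -0.125 m is -25.

```bash
echo '[[[-6,-9,0,0,0.03],[-11,-18,0,0,0.03],[-15,-25,0,0,0.03],[-16.52,-27.4,0,0,0.03],[-16.52,-27.4,0,0,0.03],[-16.52,-27.4,0,0,0.03],[-16.52,-27.4,0,0,0.03]]]' | python3 -m pendant
python3 - <<'E'
from h import *
to(.597,.0015,.135)
out=[]
for n in('top','scene'):
    s=snap(n);R=s['R'];c=R@np.array([.597,.0015,.12])+s['t'];u,v=int(c[0]/c[2]*s['f']+s['cx']),int(c[1]/c[2]*s['f']+s['cy'])
    out.append(cv2.resize(s['frame'][v-50:v+50,u-50:u+50,::-1],(400,400),interpolation=cv2.INTER_CUBIC));print(n,u,v)
cv2.imwrite('pics/d.png',np.hstack(out))
E
```

```text
clock: 4.97
tool_pos: [0.5965, 0.0009, 0.1696]
orientation: [180.0, 0.0, -90.0]
force: [-0.3, 0.0, -1.1]
opening: 0.0454
gripper_force: 30.0
shift tool [-0.0006 -0.0006  0.0346] turn -0.02 | at [0.5965 0.0009 0.1696] [179.98   0.   -90.02] t 4.97 F [-0.3  0.  -1.1] M [ 0.13 -0.07 -0.02] op 0.0454 j [ 18.8  17.  -15.9  -0.  -57.2 -18.9]
top 366 151
scene 380 181
```

View pics/d.png

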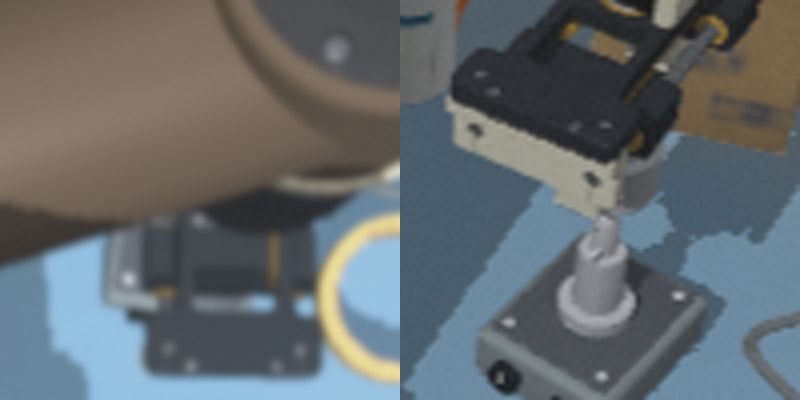

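The scene view shows the spacer held right above the shaft; the shaft tip is at about crop (607,215), as projected. I'll lower it slowly.

Scaled: 0.048 m is 9.6, 0.046 m is 9.2.

```bash
echo '[[[-0.1,-0.1,2,0,0.03],[-0.1,-0.1,4,0,0.03],[-0.1,-0.1,6,0,0.03],[-0.1,-0.1,7.6,0,0.03],[-0.1,-0.1,8.6,0,0.03],[-0.1,-0.1,9.2,0,0.03],[-0.1,-0.1,9.6,0,0.03]]]' | python3 -m pendant; echo '[[[0,0,0.2,0,0.03],[0,0,0.4,0,0.03],[0,0,0.6,0,0.03],[0,0,0.8,0,0.03]]]' | python3 -m pendant;python3 -c "
from h import *
to(.597,.0015,.085)"
```

```text
clock: 5.95
tool_pos: [0.5979, 0.002, 0.1215]
orientation: [-180.0, 0.0, -90.0]
force: [0.3, 0.6, -1.1]
opening: 0.0456
gripper_force: 30.0
clock: 6.45
tool_pos: [0.5978, 0.002, 0.1176]
orientation: [-180.0, 0.0, -90.0]
force: [-0.3, 0.7, -1.5]
opening: 0.0455
gripper_force: 30.0
shift tool [0.0005 0.0008 0.0326] turn 0.01 | at [0.5978 0.002  0.1176] [-179.99    0.    -89.99] t 6.45 F [-0.3  0.7 -1.5] M [ 0.06 -0.    0.  ] op 0.0455 j [ 18.9  20.1 -19.1  -0.  -50.8 -18.9]
```

Scaled: 0.03 m is 6, 0.028 m is 5.6.

```bash
echo '[[[0,0,0.8,0,0.03],[0,0,1.6,0,0.03],[0,0,2.4,0,0.03],[0,0,3.2,0,0.03],[0,0,4,0,0.03],[0,0,4.8,0,0.03],[0,0,5.6,0,0.03],[0,0,6,0,0.03]]]' | python3 -m pendant; echo '[[[0,0,0.2,0,0.03],[0,0,0.3,0,0.03],[0,0,0.4,0,0.03],[0,0,0.4,0,0.03]]]' | python3 -m pendant;python3 -c "
from h import *
to(.597,.0015,.085)"
```

```text
clock: 7.45
tool_pos: [0.5977, 0.002, 0.0872]
orientation: [180.0, -0.0, -90.0]
force: [-0.2, -0.1, -1.6]
opening: 0.0453
gripper_force: 30.0
clock: 7.95
tool_pos: [0.5978, 0.002, 0.0856]
orientation: [-180.0, -0.0, -90.0]
force: [0.8, 0.6, -0.8]
opening: 0.0455
gripper_force: 30.0
shift tool [0.0005 0.0008 0.0006] turn 0.01 | at [0.5978 0.002  0.0856] [-180.     -0.    -89.99] t 7.95 F [ 0.8  0.6 -0.8] M [ 0.06 -0.08  0.01] op 0.0455 j [ 18.9  22.3 -20.9   0.  -46.9 -18.9]
```

```bash
echo '[[[0,0,0.1,0,0.03],[0,0,0.2,0,0.03],[0,0,0.3,0,0.03],[0,0,0.3,0,0.03]]]' | python3 -m pendant;python3 -c "
from h import *
to(.597,.0015,.085)"
```

```text
clock: 8.45
tool_pos: [0.5979, 0.002, 0.0848]
orientation: [-180.0, -0.0, -90.0]
force: [-2.5, 1.1, 6.4]
opening: 0.0456
gripper_force: 30.0
shift tool [ 0.0005  0.0009 -0.0002] turn 0.02 | at [0.5979 0.002  0.0848] [-179.98   -0.    -89.98] t 8.45 F [-2.5  1.1  6.4] M [ 0.22  0.99 -0.01] op 0.0456 j [ 18.9  22.3 -20.9   0.  -46.7 -18.9]
```

Contact came at the expected height, so the spacer is seated. I'll release it and go for the washer.

Scaled: -0.1 m is -20, -0.08 m is -16.

```bash
echo '[[[0,0,0,0,0.088],[0,0,0,0,0.088],[0,0,0,0,0.088],[0,0,0,0,0.088],[0,0,-6,0,0.088],[0,0,-16,0,0.088],[0,0,-20,0,0.088],[-6,4,-20,0,0.088]]]' | python3 -m pendant;echo '[[[-10,6,0,0,0.088],[-20,11,0,0,0.088],[-30,16,0,0,0.088],[-38,20,0,0,0.088],[-44.1,22.7,6,0,0.088],[-44.1,22.7,16,0,0.088],[-44.1,22.7,20,0,0.088],[-44.1,22.7,20,0,0.088]]]' | python3 -m pendant; python3 -c "
from h import *
to(.4644,.2522,.0275)"
```

```text
clock: 9.45
tool_pos: [0.5794, 0.0316, 0.186]
orientation: [-179.8, 0.1, -90.1]
force: [-0.8, 1.1, -0.7]
opening: 0.0875
gripper_force: 0.0
clock: 10.45
tool_pos: [0.4634, 0.2518, 0.0826]
orientation: [179.9, -0.2, -90.0]
force: [0.2, -0.2, 0.5]
opening: 0.0877
gripper_force: 0.0
shift tool [-0.0006 -0.0011  0.0551] turn 0.02 | at [0.4634 0.2518 0.0826] [ 1.7986e+02 -1.5000e-01 -8.9980e+01] t 10.45 F [ 0.2 -0.2  0.5] M [ 0.1  -0.1   0.04] op 0.0877 j [ 49.8  17.  -29.9  -0.  -43.3 -49.8]
```

```bash
echo '[[[0,-0.1,6,0,0.088],[0,-0.1,9,0,0.088],[0,-0.1,10.6,0,0.088],[0,-0.1,11,0,0.088],[0,-0.1,11,0,0.088],[0,-0.1,11,0,0.03],[0,-0.1,11,0,0.03],[0,-0.1,11,0,0.03]]]' | python3 -m pendant;echo '[[[0,0,0,0,0.03],[0,0,0,0,0.03],[0,0,0,0,0.03],[0,0,-1,0,0.03],[0,0,-2,0,0.03],[0,0,-2,0,0.03]]]' | python3 -m pendant; python3 -c "
from h import *
to(.5979,.002,.15)"
```

```text
clock: 11.45
tool_pos: [0.4648, 0.2526, 0.0293]
orientation: [-180.0, 0.0, -90.0]
force: [0.0, -0.8, -0.0]
opening: 0.0633
gripper_force: 0.0
clock: 12.2
tool_pos: [0.465, 0.2527, 0.0396]
orientation: [-180.0, 0.0, -90.0]
force: [0.2, 0.9, -0.4]
opening: 0.0523
gripper_force: 30.0
shift tool [ 0.2507 -0.1329 -0.1105] turn 0.01 | at [0.465  0.2527 0.0396] [-1.7996e+02  4.0000e-02 -8.9990e+01] t 12.2 F [ 0.2  0.9 -0.4] M [ 0.09 -0.09  0.03] op 0.0523 j [ 49.8  20.7 -32.1   0.  -37.2 -49.8]
```

Scaled: -0.11 m is -22, -0.1 m is -20.

```bash
echo '[[[0,0,-10,0,0.03],[0,0,-20,0,0.03],[0,0,-22,0,0.03],[10,-6,-22,0,0.03],[20,-12,-22,0,0.03],[20,-12,-22,0,0.03],[20,-12,-22,0,0.03]]]' | python3 -m pendant
python3 - <<'E'
from h import *
to(.5979,.002,.15)
p=status.get_obs()['tool_pos']-[0,0,.03]
s=snap('scene');R=s['R'];c=R@p+s['t'];u,v=int(c[0]/c[2]*s['f']+s['cx']),int(c[1]/c[2]*s['f']+s['cy'])
cv2.imwrite('pics/e.png',cv2.resize(s['frame'][v-40:v+40,u-40:u+40,::-1],(560,560),interpolation=cv2.INTER_CUBIC));print(u,v)
E
```

```text
clock: 13.08
tool_pos: [0.5244, 0.152, 0.1483]
orientation: [179.9, -0.0, -90.1]
force: [-0.1, 0.0, -1.3]
opening: 0.0526
gripper_force: 30.0
shift tool [ 0.1499 -0.0736 -0.0017] turn -0.07 | at [0.5244 0.152  0.1483] [ 1.7994e+02 -2.0000e-02 -9.0070e+01] t 13.07 F [-0.1  0.  -1.3] M [ 0.14 -0.08 -0.01] op 0.0526 j [ 36.7  13.8 -23.6  -0.  -52.7 -36.8]
296 175
```

View pics/e.png

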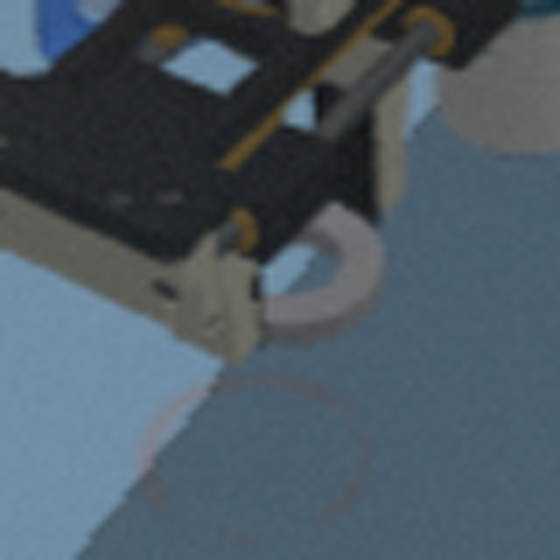

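The washer is held level between the fingers, with its near rim at about crop (320,300). Next I'll carry it over the shaft.

Scaled: 0.149 m is 29.8, 0.13 m is 26.

```bash
echo '[[[10,-5,-0.8,0,0.03],[20,-10,-0.8,0,0.03],[26,-13,-0.8,0,0.03],[29.8,-14.6,-0.8,0,0.03],[29.8,-14.6,-0.8,0,0.03],[29.8,-14.6,-0.8,0,0.03]]]' | python3 -m pendant; python3 -c "
from h import *
to(.5979,.002,.12)"
```

```text
clock: 13.88
tool_pos: [0.5974, 0.0045, 0.153]
orientation: [180.0, 0.0, -89.9]
force: [-0.7, 0.4, -0.5]
opening: 0.0527
gripper_force: 30.0
shift tool [ 0.0025 -0.0005  0.033 ] turn 0.06 | at [0.5974 0.0045 0.153 ] [ 1.7999e+02  1.0000e-02 -8.9940e+01] t 13.88 F [-0.7  0.4 -0.5] M [ 0.07 -0.05 -0.03] op 0.0527 j [ 19.2  18.  -16.9  -0.  -55.1 -19.1]
```

```bash
echo '[[[0.3,-0.1,1,0,0.03],[0.3,-0.1,2.4,0,0.03],[0.3,-0.1,4,0,0.03],[0.3,-0.1,5,0,0.03],[0.3,-0.1,5.6,0,0.03],[0.3,-0.1,5.6,0,0.03]]]' | python3 -m pendant; python3 -c "
from h import *
to(.5979,.002,.12)"
```

```text
clock: 14.62
tool_pos: [0.5982, 0.0019, 0.1248]
orientation: [180.0, -0.0, -90.0]
force: [0.1, -0.1, -1.1]
opening: 0.0527
gripper_force: 30.0
shift tool [-0.0001  0.0003  0.0048] turn 0.01 | at [0.5982 0.0019 0.1248] [ 1.7998e+02 -1.0000e-02 -8.9990e+01] t 14.62 F [ 0.1 -0.1 -1.1] M [ 0.09 -0.07 -0.04] op 0.0527 j [ 18.9  19.7 -18.6   0.  -51.7 -18.9]
```

Bottom is now about 0.096, above the tang. I'll go down slowly.

Scaled: 0.01 m is 2, 0.008 m is 1.6.

```bash
echo '[[[0,0,0.4,0,0.03],[0,0,0.8,0,0.03],[0,0,1.2,0,0.03],[0,0,1.6,0,0.03],[0,0,2,0,0.03],[0,0,2,0,0.03]]]' | python3 -m pendant; echo '[[[0,0,0.4,0,0.03],[0,0,0.8,0,0.03],[0,0,1.1,0,0.03],[0,0,1.2,0,0.03],[0,0,1.3,0,0.03],[0,0,1.3,0,0.03]]]' | python3 -m pendant;python3 -c "
from h import *
to(.5979,.002,.107)"
```

```text
clock: 15.38
tool_pos: [0.5982, 0.002, 0.1149]
orientation: [180.0, -0.0, -90.0]
force: [0.4, -0.4, -0.8]
opening: 0.0529
gripper_force: 30.0
clock: 16.12
tool_pos: [0.5983, 0.002, 0.1086]
orientation: [-180.0, -0.0, -90.0]
force: [-0.4, 0.1, 0.2]
opening: 0.0526
gripper_force: 30.0
shift tool [-0.      0.0004  0.0016] turn 0.01 | at [0.5983 0.002  0.1086] [-180.     -0.    -89.99] t 16.12 F [-0.4  0.1  0.2] M [ 0.13 -0.    0.02] op 0.0526 j [ 18.9  20.7 -19.5   0.  -49.7 -18.9]
```

Scaled: 0.0015 m is 0.3, 0.001 m is 0.2.

```bash
echo '[[[0,0,0.1,0,0.03],[0,0,0.2,0,0.03],[0,0,0.3,0,0.03],[0,0,0.3,0,0.03]]]' | python3 -m pendant; echo '[[[0,0,0.06,0,0.03],[0,0,0.12,0,0.03],[0,0,0.12,0,0.03]]]' | python3 -m pendant;python3 -c "
from h import *
to(.5979,.002,.107)"
```

```text
clock: 16.62
tool_pos: [0.5983, 0.002, 0.1072]
orientation: [-180.0, 0.0, -90.0]
force: [-0.1, 0.1, 2.2]
opening: 0.0527
gripper_force: 30.0
clock: 17.0
tool_pos: [0.5984, 0.002, 0.1071]
orientation: [-180.0, -0.0, -90.0]
force: [-2.9, 0.4, 6.3]
opening: 0.0527
gripper_force: 30.0
shift tool [-0.      0.0005  0.0001] turn 0.02 | at [0.5984 0.002  0.1071] [-179.98   -0.    -89.98] t 17.0 F [-2.9  0.4  6.3] M [0.23 0.99 0.02] op 0.0527 j [ 18.9  20.8 -19.6   0.  -49.5 -18.9]
```

The washer is seated at the expected height. I'll release it and fetch the bushing.

Scaled: 0.1 m is 20, -0.08 m is -16.

```bash
echo '[[[0,0,-0.1,0,0.088],[0,0,-0.1,0,0.088],[0,0,-0.1,0,0.088],[0,0,-0.1,0,0.088],[0,0,-8,0,0.088],[0,0,-16,0,0.088],[-6,10,-16,0,0.088],[-12,20,-16,0,0.088]]]' | python3 -m pendant;echo '[[[-2.8,5.2,0,0,0.088],[-2.8,5.2,6,0,0.088],[-2.8,5.2,16,0,0.088],[-2.8,5.2,20,0,0.088],[-2.8,5.2,22,0,0.088],[-2.8,5.2,22,0,0.088]]]' | python3 -m pendant; python3 -c "
from h import *
to(.472,.076,.036)"
```

```text
clock: 18.0
tool_pos: [0.4974, 0.0624, 0.1865]
orientation: [-180.0, 0.0, -90.1]
force: [-0.1, 2.0, -0.4]
opening: 0.0878
gripper_force: 0.0
clock: 18.75
tool_pos: [0.4723, 0.0759, 0.0763]
orientation: [180.0, -0.0, -90.0]
force: [0.2, -0.0, -0.0]
opening: 0.0877
gripper_force: 0.0
shift tool [-0.0001  0.0003  0.0403] turn 0.02 | at [0.4723 0.0759 0.0763] [ 1.7997e+02 -3.0000e-02 -8.9980e+01] t 18.75 F [ 0.2 -0.  -0. ] M [ 0.08 -0.07  0.02] op 0.0877 j [ 32.8  13.4 -36.5   0.  -40.1 -32.8]
```

Scaled: 0.04 m is 8, 0.035 m is 7.

```bash
echo '[[[0,0,4,0,0.088],[0,0,7,0,0.088],[0,0,8,0,0.088],[0,0,8,0,0.088],[0,0,8,0,0.03],[0,0,8,0,0.03],[0,0,8,0,0.03],[0,0,8,0,0.03]]]' | python3 -m pendant;echo '[[[0,0,0,0,0.03],[0,0,0,0,0.03],[0,0,0,0,0.03],[0,0,0,0,0.03]]]' | python3 -m pendant; python3 -c "
from h import *
to(.5983,.002,.18)"; echo '[[[0,0,-8,0,0.03],[0,0,-20,0,0.03],[0,0,-28,0,0.03],[0,0,-28,0,0.03],[8,-12,-28,0,0.03],[14.76,-22,-28,0,0.03],[14.76,-25.2,-28,0,0.03],[14.76,-25.2,-28,0,0.03]]]' | python3 -m pendant
python3 - <<'E'
from h import *
to(.5983,.002,.15)
p=np.array([.598,.002,.11]);out=[]
s=snap('scene');R=s['R'];c=R@p+s['t'];u,v=int(c[0]/c[2]*s['f']+s['cx']),int(c[1]/c[2]*s['f']+s['cy'])
cv2.imwrite('pics/f.png',cv2.resize(s['frame'][v-40:v+40,u-40:u+40,::-1],(560,560),interpolation=cv2.INTER_CUBIC));print(u,v)
E
```

```text
clock: 19.75
tool_pos: [0.4723, 0.076, 0.0366]
orientation: [-180.0, 0.0, -90.0]
force: [0.8, 0.2, 0.4]
opening: 0.0532
gripper_force: 0.0
clock: 20.25
tool_pos: [0.4724, 0.076, 0.0365]
orientation: [-180.0, 0.0, -90.0]
force: [0.3, -0.3, 0.7]
opening: 0.0426
gripper_force: 30.0
shift tool [ 0.074  -0.1259 -0.1435] turn 0.01 | at [0.4724 0.076  0.0365] [-179.99    0.    -89.99] t 20.25 F [ 0.3 -0.3  0.7] M [ 0.14 -0.11  0.01] op 0.0426 j [ 32.8  17.2 -38.7   0.  -34.1 -32.8]
clock: 21.25
tool_pos: [0.5985, 0.0012, 0.1737]
orientation: [179.8, -0.0, -90.1]
force: [-0.7, -0.0, -2.0]
opening: 0.0426
gripper_force: 30.0
shift tool [-0.0008  0.0001  0.0237] turn -0.11 | at [0.5985 0.0012 0.1737] [ 1.7979e+02 -5.0000e-02 -9.0110e+01] t 21.25 F [-0.7 -0.  -2. ] M [0.12 0.06 0.  ] op 0.0426 j [ 18.8  17.  -15.2  -0.  -58.  -18.9]
380 185
```

View pics/f.png

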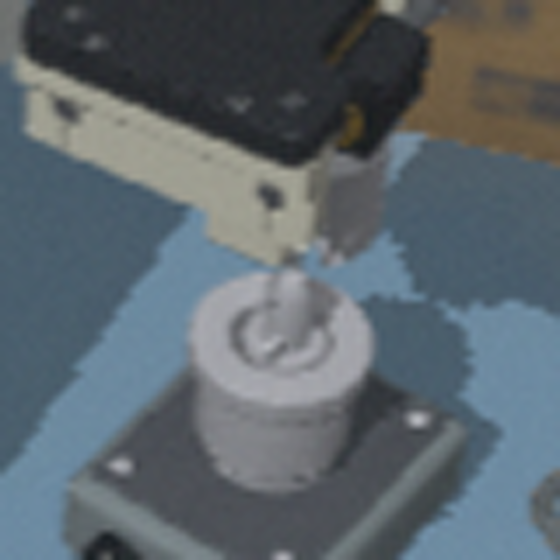

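The washer and spacer sit concentric on the boss, and the bushing hangs above the shaft tip (crop 290,275). I'll lower it onto the pilot taper.

Scaled: 0.029 m is 5.8, 0.027 m is 5.4.

```bash
echo '[[[0,0,2,0,0.03],[0,0,3.6,0,0.03],[0,0,4.4,0,0.03],[0,0,5,0,0.03],[0,0,5.4,0,0.03],[0,0,5.8,0,0.03],[0,0,5.8,0,0.03]]]' | python3 -m pendant;python3 -c "
from h import *
to(.5983,.002,.1425)"; echo '[[[0,0,0.2,0,0.03],[0,0,0.4,0,0.03],[0,0,0.6,0,0.03],[0,0,0.8,0,0.03],[0,0,0.8,0,0.03]]]' | python3 -m pendant;  python3 -c "
from h import *
to(.5983,.002,.1295)"
```

```text
clock: 22.18
tool_pos: [0.5983, 0.0022, 0.1474]
orientation: [180.0, -0.0, -90.0]
force: [-0.3, 0.4, -1.1]
opening: 0.0428
gripper_force: 30.0
shift tool [ 0.0002 -0.      0.0049] turn 0.01 | at [0.5983 0.0022 0.1474] [179.99  -0.   -89.99] t 22.18 F [-0.3  0.4 -1.1] M [ 0.11 -0.06  0.02] op 0.0428 j [ 18.9  18.4 -17.2  -0.  -54.5 -18.9]
clock: 22.8
tool_pos: [0.5982, 0.0022, 0.1433]
orientation: [180.0, -0.0, -90.0]
force: [-0.0, 0.2, -1.6]
opening: 0.0423
gripper_force: 30.0
shift tool [ 0.0002 -0.0001  0.0138] turn 0.01 | at [0.5982 0.0022 0.1433] [179.99  -0.   -89.99] t 22.8 F [-0.   0.2 -1.6] M [ 0.08 -0.06  0.03] op 0.0423 j [ 18.9  18.6 -17.4  -0.  -54.  -18.9]
```

Scaled: 0.011 m is 2.2, 0.01 m is 2.

```bash
echo '[[[0,0,0.4,0,0.03],[0,0,0.8,0,0.03],[0,0,1.2,0,0.03],[0,0,1.6,0,0.03],[0,0,2,0,0.03],[0,0,2.2,0,0.03],[0,0,2.2,0,0.03]]]' | python3 -m pendant; echo '[[[0,0,0.2,0,0.03],[0,0,0.3,0,0.03],[0,0,0.4,0,0.03],[0,0,0.5,0,0.03],[0,0,0.5,0,0.03]]]' | python3 -m pendant;  python3 -c "
from h import *
to(.5983,.002,.1295)"
```

```text
clock: 23.68
tool_pos: [0.5983, 0.0022, 0.1324]
orientation: [-180.0, -0.0, -90.0]
force: [0.7, -0.0, -2.3]
opening: 0.0424
gripper_force: 30.0
clock: 24.3
tool_pos: [0.5984, 0.0022, 0.13]
orientation: [-180.0, -0.0, -90.0]
force: [1.2, -0.8, -1.2]
opening: 0.0423
gripper_force: 30.0
shift tool [0.0002 0.0001 0.0005] turn 0.01 | at [0.5984 0.0022 0.13  ] [-179.99   -0.    -89.99] t 24.3 F [ 1.2 -0.8 -1.2] M [-0.2  -0.49  0.  ] op 0.0423 j [ 18.9  19.4 -18.3   0.  -52.3 -18.9]
```

```bash
echo '[[[0,0,0.1,0,0.03],[0,0,0.2,0,0.03],[0,0,0.26,0,0.03],[0,0,0.26,0,0.03]]]' | python3 -m pendant;  python3 -c "
from h import *
to(.5983,.002,.1295)"
```

```text
clock: 24.8
tool_pos: [0.5985, 0.0022, 0.1294]
orientation: [-180.0, -0.0, -90.0]
force: [-1.9, -0.2, 4.4]
opening: 0.0427
gripper_force: 30.0
shift tool [ 0.0002  0.0002 -0.0001] turn 0.03 | at [0.5985 0.0022 0.1294] [-179.96   -0.    -89.97] t 24.8 F [-1.9 -0.2  4.4] M [-0.11  0.45  0.02] op 0.0427 j [ 18.9  19.4 -18.3   0.  -52.2 -18.9]
```

The bushing rests on the tang (93 mm) with about 5 N. I'll turn gently to find the slot.

```bash
echo '[[[0,0,0.1,0.4,0.03],[0,0,0.1,1,0.03],[0,0,0.1,1.6,0.03],[0,0,0.1,2.2,0.03],[0,0,0.1,2.8,0.03]]]' | python3 -m pendant; python3 -c "
from h import *
to(.5983,.002,.1295)"; echo '[[[0,0,0,0.6,0.03],[0,0,0,1.2,0.03],[0,0,0,1.8,0.03],[0,0,0,2.4,0.03]]]' | python3 -m pendant; python3 -c "
from h import *
to(.5983,.002,.1295)"
```

```text
clock: 25.42
tool_pos: [0.5991, 0.0025, 0.1292]
orientation: [-179.9, 0.1, -104.1]
force: [0.6, 0.4, 6.0]
opening: 0.0422
gripper_force: 30.0
shift tool [ 0.0007  0.0007 -0.0003] turn -14.06 | at [0.5991 0.0025 0.1292] [-1.7988e+02  5.0000e-02 -1.0406e+02] t 25.43 F [0.6 0.4 6. ] M [ 0.21 -0.05  0.03] op 0.0422 j [ 18.9  19.4 -18.3   0.  -52.1 -33. ]
clock: 25.92
tool_pos: [0.5993, 0.0026, 0.1289]
orientation: [-179.9, 0.1, -116.1]
force: [1.7, 1.3, 3.8]
opening: 0.0427
gripper_force: 30.0
shift tool [ 0.001   0.0006 -0.0006] turn -26.06 | at [0.5993 0.0026 0.1289] [-1.7990e+02  9.0000e-02 -1.1606e+02] t 25.93 F [1.7 1.3 3.8] M [ 0.34 -0.62  0.01] op 0.0427 j [ 18.9  19.5 -18.3   0.  -52.1 -45. ]
```

```bash
echo '[[[0,0,0.06,0.6,0.03],[0,0,0.06,1.2,0.03],[0,0,0.06,1.8,0.03],[0,0,0.06,2.4,0.03]]]' | python3 -m pendant; python3 -c "
from h import *
to(.5983,.002,.1295)"; echo '[[[0,0,0.06,0.6,0.03],[0,0,0.06,1.2,0.03],[0,0,0.06,1.8,0.03],[0,0,0.06,2.4,0.03]]]' | python3 -m pendant; python3 -c "
from h import *
to(.5983,.002,.1295)"
```

```text
clock: 26.42
tool_pos: [0.5984, 0.0019, 0.1277]
orientation: [-180.0, -0.0, -128.1]
force: [2.7, -2.6, -1.9]
opening: 0.0427
gripper_force: 30.0
shift tool [-0.      0.0001 -0.0018] turn -38.08 | at [0.5984 0.0019 0.1277] [-1.7999e+02 -2.0000e-02 -1.2808e+02] t 26.43 F [ 2.7 -2.6 -1.9] M [-1.13 -0.75  0.06] op 0.0427 j [ 18.9  19.5 -18.4   0.  -52.1 -57. ]
clock: 26.92
tool_pos: [0.5992, 0.0023, 0.1285]
orientation: [-179.9, 0.1, -140.1]
force: [1.1, -3.6, 8.7]
opening: 0.0426
gripper_force: 30.0
shift tool [ 0.0009  0.0003 -0.001 ] turn -50.05 | at [0.5992 0.0023 0.1285] [-1.7993e+02  9.0000e-02 -1.4005e+02] t 26.93 F [ 1.1 -3.6  8.7] M [-0.99 -0.34 -0.08] op 0.0426 j [ 18.9  19.5 -18.4   0.  -52.  -69. ]
```

At yaw ≈ -128 it dropped free, then rode back up. I'll turn back there and follow it down.

```bash
echo '[[[0,0,0,-0.6,0.03],[0,0,0,-1.2,0.03],[0,0,0,-1.8,0.03],[0,0,0,-2.2,0.03],[0,0,0,-2.2,0.03]]]' | python3 -m pendant; python3 -c "
from h import *
to(.5983,.002,.1295)"; echo '[[[0,0,0.1,0,0.03],[0,0,0.2,0,0.03],[0,0,0.2,0,0.03]]]' | python3 -m pendant; python3 -c "
from h import *
to(.5983,.002,.1295)"
```

```text
clock: 27.55
tool_pos: [0.5992, 0.0026, 0.1287]
orientation: [-179.9, 0.1, -128.9]
force: [-1.1, 1.2, 5.5]
opening: 0.0423
gripper_force: 30.0
shift tool [ 0.001   0.0003 -0.0008] turn -38.93 | at [0.5992 0.0026 0.1287] [-1.7992e+02  1.0000e-01 -1.2893e+02] t 27.55 F [-1.1  1.2  5.5] M [ 0.45 -0.03  0.01] op 0.0423 j [ 18.9  19.5 -18.3   0.  -52.  -57.9]
clock: 27.92
tool_pos: [0.5994, 0.0026, 0.1281]
orientation: [-179.9, 0.1, -129.0]
force: [-2.0, 0.6, 8.7]
opening: 0.0425
gripper_force: 30.0
shift tool [ 0.0012  0.0004 -0.0014] turn -38.95 | at [0.5994 0.0026 0.1281] [-1.7990e+02  1.2000e-01 -1.2895e+02] t 27.93 F [-2.   0.6  8.7] M [ 0.57  0.44 -0.08] op 0.0425 j [ 18.9  19.5 -18.4   0.  -51.9 -57.9]
```

```bash
for i in 1 2 3 4; do echo '[[[0,0,0,-0.3,0.03],[0,0,0,-0.6,0.03]]]' | python3 -m pendant | egrep 'tool_pos|force: \[|orient'; done; python3 -c "
from h import *
to(.5983,.002,.1295)"
```

```text
tool_pos: [0.5984, 0.0021, 0.1267]
orientation: [-180.0, 0.0, -125.9]
force: [2.3, -2.4, -0.8]
tool_pos: [0.5983, 0.002, 0.1263]
orientation: [180.0, -0.0, -122.9]
force: [0.9, -2.8, -1.6]
tool_pos: [0.5983, 0.002, 0.1263]
orientation: [180.0, -0.0, -119.9]
force: [3.5, -2.7, -1.9]
tool_pos: [0.5982, 0.0018, 0.1264]
orientation: [180.0, -0.0, -116.9]
force: [3.2, -4.7, -3.0]
shift tool [-0.0002 -0.     -0.0031] turn -26.9 | at [0.5982 0.0018 0.1264] [ 1.7999e+02 -4.0000e-02 -1.1690e+02] t 28.93 F [ 3.2 -4.7 -3. ] M [-1.95 -1.23 -0.04] op 0.0424 j [ 18.9  19.6 -18.5   0.  -51.9 -45.8]
```

It dropped into the slot at about -124. I'll return there and lower it.

```bash
echo '[[[0,0,0,0.5,0.03],[0,0,0,1,0.03],[0,0,0.1,1,0.03],[0,0,0.2,1,0.03],[0,0,0.2,1,0.03]]]' | python3 -m pendant| egrep 'tool_pos|force: \[|orient'; for i in 1 2; do echo '[[[0,0,0.1,0,0.03],[0,0,0.16,0,0.03],[0,0,0.16,0,0.03]]]' | python3 -m pendant| egrep 'tool_pos|force: \[|orient'; done; python3 -c "
from h import *
to(.5983,.002,.1245)"
```

```text
tool_pos: [0.5985, 0.0023, 0.1258]
orientation: [-180.0, 0.0, -121.9]
force: [1.8, -1.9, -0.7]
tool_pos: [0.5984, 0.0023, 0.1248]
orientation: [-180.0, 0.0, -122.0]
force: [3.1, -0.6, 0.3]
tool_pos: [0.5984, 0.0022, 0.1245]
orientation: [-180.0, 0.0, -122.0]
force: [1.1, -1.9, 5.6]
shift tool [ 0.0002 -0.      0.    ] turn -31.98 | at [0.5984 0.0022 0.1245] [-1.7998e+02  1.0000e-02 -1.2198e+02] t 30.3 F [ 1.1 -1.9  5.6] M [-0.4  -0.42 -0.02] op 0.0424 j [ 18.9  19.7 -18.6   0.  -51.6 -50.9]
```

Scaled: 0.001 m is 0.2, 0.0005 m is 0.1.

```bash
echo '[[[0,0,0.1,0,0.03],[0,0,0.2,0,0.03],[0,0,0.2,0,0.03]]]' | python3 -m pendant| egrep 'tool_pos|force: \[|orient'; echo '[[[0,0,0,0,0.088],[0,0,0,0,0.088],[0,0,0,0,0.088],[0,0,0,0,0.088],[0,0,-8,0,0.088],[0,0,-20,0,0.088],[0,0,-28,0,0.088],[0,0,-28,0,0.088]]]' | python3 -m pendant; echo '[[[-10,10,0,0,0.088],[-20,20,0,0,0.088],[-20,30,0,0,0.088],[-20,30,0,0,0.088]]]' | python3 -m pendant
python3 - <<'E'
from h import *
to(.5983,.002,.2)
p=np.array([.598,.002,.1]);out=[]
for n in('scene','top'):
    s=snap(n);R=s['R'];c=R@p+s['t'];u,v=int(c[0]/c[2]*s['f']+s['cx']),int(c[1]/c[2]*s['f']+s['cy'])
    out.append(cv2.resize(s['frame'][v-30:v+30,u-30:u+30,::-1],(400,400),interpolation=cv2.INTER_CUBIC))
    W=cloud(s).reshape(-1,3);r=np.hypot(W[:,0]-.598,W[:,1]-.002)
    for lo,hi in((.012,.02),(.0235,.026)):
        w=W[(r>lo)&(r<hi)&(W[:,2]>.08),2];print(n,lo,hi,len(w),np.percentile(w,[25,50,75,90]).round(4) if len(w) else '')
cv2.imwrite('pics/g.png',np.hstack(out))
E
```

```text
tool_pos: [0.5985, 0.0022, 0.1245]
orientation: [-179.9, 0.0, -122.0]
force: [-1.7, -0.4, 12.4]
clock: 31.68
tool_pos: [0.5999, 0.0024, 0.2669]
orientation: [-179.7, 0.3, -122.0]
force: [0.1, 0.1, -0.8]
opening: 0.0876
gripper_force: 0.0
clock: 32.17
tool_pos: [0.5215, 0.1689, 0.2623]
orientation: [179.9, -0.0, -121.7]
force: [0.1, -0.1, -0.7]
opening: 0.0876
gripper_force: 0.0
shift tool [ 0.1016 -0.1532  0.0622] turn -31.73 | at [0.5215 0.1689 0.2623] [ 1.7994e+02 -3.0000e-02 -1.2173e+02] t 32.17 F [ 0.1 -0.1 -0.7] M [ 0.06 -0.21  0.01] op 0.0876 j [ 38.4   8.2 -14.4  -0.1 -67.4 -70.1]
scene 0.012 0.02 187 [0.12   0.1215 0.1225 0.1233]
scene 0.0235 0.026 69 [0.0851 0.0875 0.0883 0.0897]
top 0.012 0.02 189 [0.1204 0.1214 0.1224 0.1236]
top 0.0235 0.026 53 [0.0859 0.0868 0.0884 0.0896]
```

View pics/g.png

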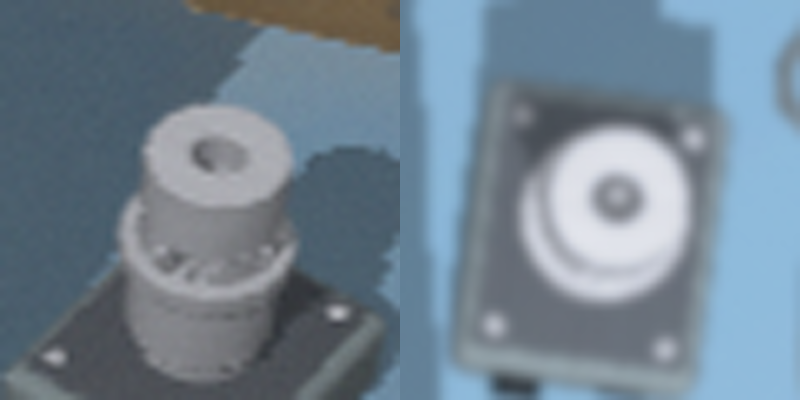

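The picture shows the bushing sitting flush on the washer, stacked on the spacer. Its top face is at crop (218,155). The bushing top measures 0.1215 m, against 0.122 seated and 0.127 unseated, and the washer top measures 0.0875 m. Everything is released, so I'll hand the job in.

```bash
python3 -c "
from plant import job
print(job.close_job())"
```

```text
the job is handed in; nothing more can be done
None
```

The spacer, washer and bushing are threaded on the shaft in that order, the bushing has dropped over the tang onto the washer with no press reading above about 12 N, everything is released, and the job was handed in at about 32 s.

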